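Change the paint feed over to the standby pump

TASK

Change the paint feed over to the standby pump without a break in the feed: first push the lever of the standby air valve (the one leaning towards the robot, at off) away from the robot, past its first notch and on to its second stop, full feed. Only then push the running pump's lever (the one leaning away from the robot, at full feed) back past the middle notch all the way to off. Only the fingers push the levers; leave the jar, the beaker and the wrench where they are.

Things in the scene. Friction and masses are not known exactly. Their poses are not given: they have to be found in the camera images.
- station: fixed air control stand: steel plate 260 x 380 x 6 mm, origin under its centre, x axis to its rear (away from the robot, turned up to 0.45 rad), y along it. Manifold bar (38 mm high) at x = +70 mm; filter-regulator 44 mm square, 140 mm tall at x +10, y +150; dial gauge, top 126 mm high, at x +70, y -135. Valves at x -20, y +65 and -65 mm; either may be the standby one
- standby_valve: the standby pump's hand-lever air valve, fixed on the plate: aluminium block with black slotted head, 70 x 44 x 66 mm, origin under its centre (6 mm above the work surface), axes parallel to the station's; its lever swings in its x-z plane about a pivot 55 mm above its origin
- running_valve: the running pump's hand-lever air valve: same make, 130 mm from the standby one along y (centre to centre)
- standby_lever (a joint): standby lever's angle, rad: 0 = off (leans 0.45 rad to the valve's -x side, the front), 0.45 = first notch (upright), 0.90 = second stop, full feed (leans 0.45 rad to +x, the rear); rigid stops at 0 and 0.90. Starts at off. A spring detent draws it into the nearest of the three; it takes a level push of 7 to 10 N at the knob to leave each
- running_lever (a joint): angle of the running lever, rad: same meaning and detents; it starts at 0.90, full feed
- standby_knob (a point): centre of the standby lever's black tapered knob, 37 mm long, 30 mm diameter at this height, 18 mm at its foot, on a 9 mm rod. 105 mm from the pivot; 156 mm above the work surface at off and full (there 46 mm in front of or behind the pivot), 166 mm when upright
- running_knob (a point): centre of the running lever's knob, same shape
- sample_jar: closed glass jar with steel lid, 60 mm diameter, 75 mm tall, loose, standing on the plate in front of the gap between the valves; origin under its centre; leave alone
- beaker: open steel beaker, 72 mm rim diameter, 90 mm tall, loose, on the work surface beside the plate's -y end; origin under its centre; leave alone
- wrench: steel open-end wrench 170 mm long, loose, lying on the work surface beside the plate's +y end; origin under its middle, x along it; leave alone

How it is judged:
By the outcome, as a careful person would: the job done as asked, in the order asked, and still so for the second after the job is handed in, with the robot touching nothing.
It also fails if it takes over 48 s, if anything falls off the work surface, if the arm or the gripper's body presses on something with over 40 N, if the wrist force passes 120 N, or if a joint passes its speed limit or range.

ROBOT

A 6-joint arm with a two-finger parallel gripper is mounted at the origin on the work surface. World frame = base frame: x ahead of the robot, y to its left, z up, the work surface at z = 0. Lengths are in mm, angles in degrees, forces in N, time in s.
With the tool pointing down it reaches from about 350 to 850 mm from the base axis. Payload 8.1 kg.
Tool frame: the origin (TCP) lies at the centre of the arm's flange, where the gripper is bolted on; the fingertips stand 173 mm ahead of it and the grasp point (between the pads) lies 155 mm ahead of it; z points along the fingers, y is the line along which they close (so a half turn about z gives the same grasp; the last joint's range is limited). The gripper opens to 85 mm and grips with 20 to 120 N. Pads are 22 mm wide; open, the fingers measure 114 mm over their backs; the gripper's body (76 mm by 85 mm) begins 54 mm behind the grasp point. The pads swing forward as they close: fully open they stand 13 mm farther back than shut.
Start: joints at [-80.81, 7.471, 85.268, -0, 87.261, -4.893], TCP at [146.02, -581.967, 404.692] pointing down, gripper open.
Joint ranges: [-169.43, 169.43], [-51.17, 129.36], [1.28, 143.12], [-76.62, 256.62], [0, 156.53], [-152.29, 152.29]. Speed limits (degrees/s): [136.94, 136.94, 159.86, 180, 180, 180].

INTERFACE

Orientations are given as [roll, pitch, yaw] about the fixed x, y, z axes, in that order (R = Rz(yaw) Ry(pitch) Rx(roll)).
In Python, from bench import * gives the robot as it stands.
- The arm moves only by the shell command python3 -m jog 'ROWS' [FORCE]. ROWS is text: rows parted by semicolons, each of 7 numbers parted by spaces: the shift along the tool's x, y, z scaled (see below), then the turn, a rotation vector about the tool's x, y, z scaled (see below), then the closure, from -1 (fully open) to 1 (shut). In form: tx ty tz wx wy wz hand; .... A call has 1 to 5 rows; each row shifts and turns the commanded pose from where the row before left it, along the tool's axes as they then stand; what a row does not reach is not made up. The controller multiplies each number of a shift by 0.1 m and each number of a turn by 60 degrees. A row lasts 1/8 s, in which the tool goes at most 62.5 mm and 10.7 degrees, less where a joint would pass 70% of its speed; a pose out of reach is approached as far as the arm can. A call with a number of a shift or a turn outside -1 to 1 is refused whole. A call with a gripper value outside its range is refused whole. The fingers move at their own pace and stop on an object; FORCE is the grip in N (left out, the last holds). Time passes only in rows, so rows that do not move let the fingers close. It gives the time, the measured TCP pose, the force, the opening and the grip force at its end, in the units of the state.
- sense(): the state, without advancing time (a new reading comes with each control period).
- snapshot(name): name is "side" or "top"; returns a dict with "img" (400x640x3 uint8, red, green, blue), "fx", "fy", "cx", "cy" (pixels), "extrinsics" (4x4, takes a point from camera to world coordinates). Camera axes: x right, y down, z forward; pixel columns grow to the right and rows downward; lengths in mm; the calibration is good to about 2 mm. A picture is of the moment at which its call begins. There is no depth.
- hand_in(): hands the job in; it is judged then, once.
The state is a dict: "time": time; "joint_pos": joint angles; "qd": joint speeds; "joint_efforts": joint torques, N m; "tool_pos": TCP position; "tcp_rot": TCP orientation; "ft_force": force on the tool from outside, world axes, zero at the start; "wrist_torque": the same for the moment, N m; "finger_gap": finger opening in mm; "grip_force": force on a finger pad.
Only numpy, scipy, OpenCV 4.12 (cv2) and the standard library are available. Lean on these libraries where they do the work, as an engineer would, in place of code of your own. Each camera call takes 0.05 s, during which the arm holds its last target. There are 200 camera calls.

## Working session

There is one attempt and no reset: what is moved stays moved. The work goes in short steps, Python scripts to look and compute and a shell command to move; the robot and the scene stay as the last step left them, time stands still between calls to the robot, and variables do not carry over. Pictures are saved under pics/ and viewed, at most 10 in all, crops included, and the job is handed in when it is done.

```bash
mkdir -p pics
python3 - <<'E'
from bench import *
import cv2,numpy as np,pickle
d={}
for n in("side","top"):
    s=snapshot(n);d[n]=s;cv2.imwrite(f"pics/{n}0.png",s["img"][:,:,::-1]);print(n,s["fx"],s["fy"],s["cx"],s["cy"],np.round(s["extrinsics"],3).tolist())
pickle.dump(d,open("d.pkl","wb"))
print(sense())
E
```

```text
side 506.46722722624617 506.46722722624617 312.58725240981875 202.33095502016582 [[-0.96, -0.153, 0.234, 339.775], [-0.28, 0.496, -0.822, 1037.248], [0.009, -0.855, -0.519, 750.116], [0.0, 0.0, 0.0, 1.0]]
top 386.4345094066321 386.4345094066321 313.3282864091096 203.6659874944404 [[0.017, -0.989, 0.146, 440.943], [-1.0, -0.017, 0.001, 24.961], [0.001, -0.146, -0.989, 1084.375], [0.0, 0.0, 0.0, 1.0]]
{'time': 0.1, 'joint_pos': array([-8.08096323e+01,  7.51193425e+00,  8.53222697e+01, -7.20229110e-04,
        8.72609439e+01, -4.89320609e+00]), 'qd': array([-0.02498491, -0.13980694, -0.21152816,  0.04011701, -0.08487692,
       -0.02611723]), 'joint_efforts': array([-4.50810567e-04, -5.70951104e+01, -5.01946378e+01, -3.23681925e-04,
        8.03428120e-03, -1.33972850e-05]), 'tool_pos': array([ 145.98824704, -581.76428318,  403.74444128]), 'tcp_rot': array([-1.79905138e+02, -7.39926281e-03,  1.40836027e+01]), 'ft_force': array([-0.76451368,  1.00411138, -0.47977452]), 'wrist_torque': array([-0.00227935,  0.00240597,  0.01499983]), 'grip_force': 0.0, 'finger_gap': 85.61358181280613}
```

View pics/side0.png

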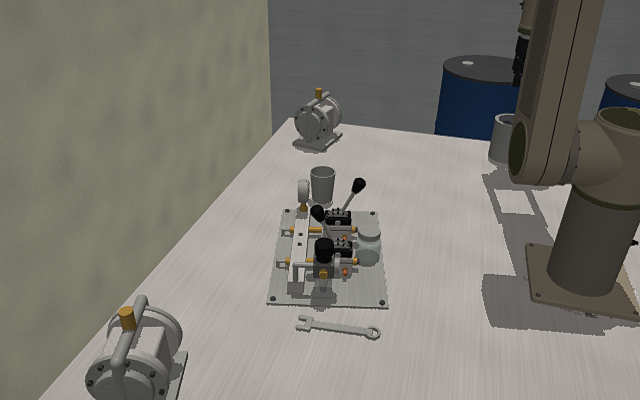

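View pics/top0.png

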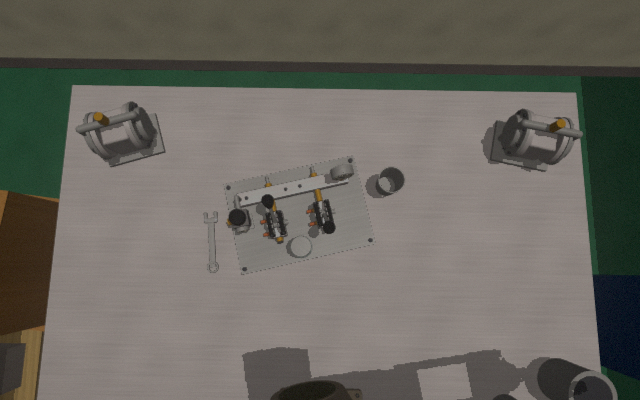

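The side view shows the standby knob near (358,185), leaning towards the robot, and the running knob near (318,212). The top view has them at (329,227) and (268,202), with plate screws at about (228,187), (350,160), (371,240) and (244,269). So the standby valve is the one at -y.

```bash
cat > h.py <<'E'
import numpy as np,cv2
def ray(s,u,v):
    E=np.array(s["extrinsics"]);d=E[:3,:3]@[(u-s["cx"])/s["fx"],(v-s["cy"])/s["fy"],1];return E[:3,3],d/np.linalg.norm(d)
def plane(s,u,v,z):
    o,d=ray(s,u,v);return o+d*(z-o[2])/d[2]
def tri(*r):
    A=sum(np.eye(3)-np.outer(d,d) for o,d in r);b=sum((np.eye(3)-np.outer(d,d))@o for o,d in r);return np.linalg.solve(A,b)
def blob(s,u,v,r=14,t=45):
    m=(s["img"].max(2)<t).astype(np.uint8);k=np.zeros_like(m);k[v-r:v+r,u-r:u+r]=1
    n,l,st,c=cv2.connectedComponentsWithStats(m*k);i=1+np.argmin([np.hypot(*(c[j]-[u,v]))-st[j,4]*.1 for j in range(1,n)]);return c[i],st[i]
E
python3 - <<'E'
import pickle;from h import *
d=pickle.load(open("d.pkl","rb"));S,T=d["side"],d["top"]
C=[plane(T,u,v,8) for u,v in[(228,187),(350,160),(371,240),(244,269)]]
c=np.mean(C,0);print(np.round(C),c)
ey=(C[0]-C[1]+C[3]-C[2])[:2];yaw=np.degrees(np.arctan2(-ey[0],ey[1]));print("yaw",yaw)
y=np.radians(yaw);R=np.array([[np.cos(y),-np.sin(y)],[np.sin(y),np.cos(y)]])
for n,(a,b),(e,f),sy,sx in[("standby",(358,185),(329,227),-65,-66),("running",(318,212),(268,202),65,26)]:
    p,q=blob(S,a,b,10),blob(T,e,f,9);print(n,p,q)
    print(" tri",tri(ray(S,*p[0]),ray(T,*q[0])),"plane",plane(T,*q[0],156),"model",c[:2]+R@[sx,sy])
print("jar",plane(T,301,246,81),"fr",plane(T,237,217,146))
im=np.hstack([cv2.resize(T["img"][150:280,200:400],(800,520),interpolation=2)])
cv2.imwrite("pics/c0.png",im[:,:,::-1])
E
```

```text
[[ 644.  269.    8.]
 [ 728.  -77.    8.]
 [ 501. -136.    8.]
 [ 416.  214.    8.]] [572.22942948  67.57415781   8.        ]
yaw 13.754540860192783
standby (array([357.94666667, 184.92      ]), array([352, 178,  14,  16, 150], dtype=int32)) (array([327.58394161, 225.90510949]), array([320, 218,  15,  15, 137], dtype=int32))
 tri [525.2279236   -8.93082992 158.7980118 ] plane [524.80998043  -9.11767026 156.        ] model [523.5766831  -11.25420174]
running (array([318.60679612, 213.12621359]), array([310, 205,  18,  17, 206], dtype=int32)) (array([267.25641026, 200.99145299]), array([262, 195,  11,  14, 117], dtype=int32))
 tri [582.54956583 137.96705462 157.73493339] plane [582.99816665 138.21034386 156.        ] model [582.02924668 136.89200243]
jar [478.38976201  56.1801079   81.        ] fr [543.7221498  211.92151075 146.        ]
```

View pics/c0.png

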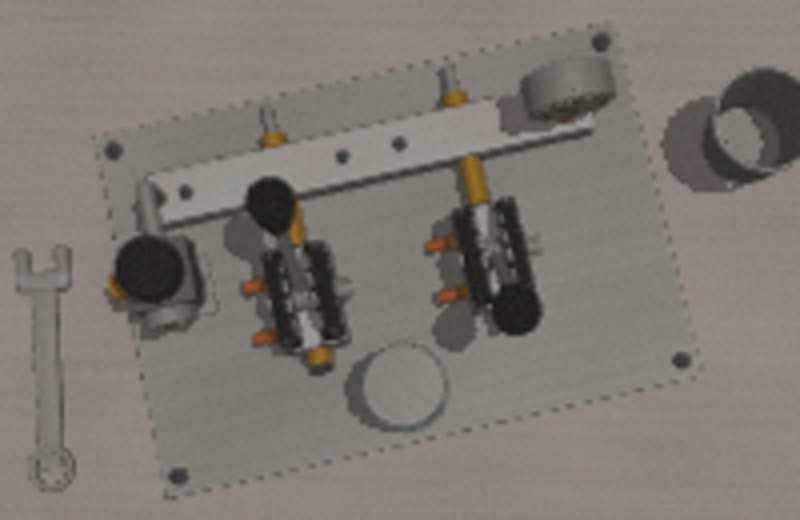

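The crop confirms it: the standby knob is at about world (525,-10), the running knob at about (582.5,137.5) and the yaw is about 13.75°. The tool's x axis already lies along the station's x. I'll shut the fingers and travel at this height.

```bash
python3 -m jog '0.38 -0.386 0 0 0 0 1;0.38 -0.386 0 0 0 0 1;0.38 -0.386 0 0 0 0 1;0.38 -0.386 0 0 0 0 1;0.38 -0.386 0 0 0 0 1' 60; python3 -m jog '0.38 -0.386 0 0 0 0 1;0.38 -0.386 0 0 0 0 1;0.38 -0.386 0 0 0 0 1;0.38 -0.386 0 0 0 0 1;0.38 -0.386 0 0 0 0 1'; python3 -m jog '0 0 0 0 0 0 1;0 0 0 0 0 0 1'
cat > where.py <<'E'
from bench import *
import numpy as np
s=sense();p=s["tool_pos"];y=np.radians(13.75);ex=np.array([np.cos(y),np.sin(y)]);ey=np.array([np.sin(y),-np.cos(y)])
for n,k in(("standby0",(524.5,-10)),("running0",(582.5,137.5))):
    d=np.array(k)-p[:2];print(n,"knob minus tool: along x %.1f  y(tool) %.1f"%(d@ex,d@ey))
print("tip z %.1f"%(p[2]-173),s["tcp_rot"].round(2),s["ft_force"].round(1),s["finger_gap"],s["time"])
E
python3 where.py
```

```text
time: 0.72
tool_pos: [283.8, -346.9, 404.3]
tcp_rot: [-180.0, 0.0, 14.1]
ft_force: [0.4, -0.2, -0.2]
finger_gap: -0.2
grip_force: 0.0
time: 1.35
tool_pos: [421.1, -113.4, 404.5]
tcp_rot: [180.0, 0.0, 14.1]
ft_force: [0.5, -0.8, 0.0]
finger_gap: 0.0
grip_force: 0.0
time: 1.6
tool_pos: [420.5, -115.0, 404.3]
tcp_rot: [-180.0, 0.1, 14.2]
ft_force: [-0.3, 0.2, 0.2]
finger_gap: -0.5
grip_force: 0.0
standby0 knob minus tool: along x 126.0  y(tool) -77.3
running0 knob minus tool: along x 217.3  y(tool) -206.8
tip z 231.3 [-1.7999e+02  6.0000e-02  1.4150e+01] [-0.3  0.2  0.2] -0.4731050415121999 1.6
```

```bash
python3 -m jog '0.35 -0.385 0 0 0 0 1;0.35 -0.385 0 0 0 0 1;0 0 0.43 0 0 0 1;0 0 0.43 0 0 0 1;0 0 0 0 0 0 1';python3 where.py
python3 - <<'E'
from bench import *
import cv2,numpy as np
a=[cv2.resize(snapshot(n)["img"][r:r+130,c:c+130],(400,400)) for n,r,c in(("side",110,270),("top",140,250))]
cv2.imwrite("pics/c1.png",np.hstack(a)[:,:,::-1])
E
```

```text
time: 2.22
tool_pos: [467.9, -24.4, 315.0]
tcp_rot: [-179.8, 0.4, 14.0]
ft_force: [0.3, 0.3, 0.5]
finger_gap: 0.1
grip_force: 0.0
standby0 knob minus tool: along x 58.4  y(tool) -0.6
running0 knob minus tool: along x 149.8  y(tool) -130.1
tip z 142.0 [-179.84    0.42   13.97] [0.3 0.3 0.5] 0.14782690952684302 2.225
```

View pics/c1.png

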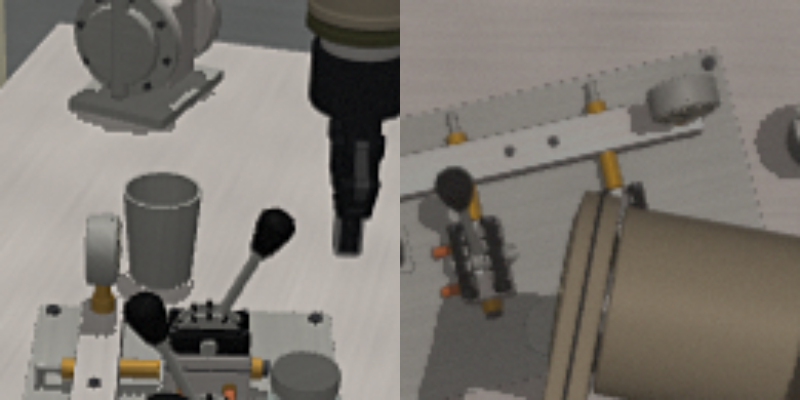

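The fingertip is in front of the standby knob, in line and at knob height, with a gap of about 32 mm. Pushing.

```bash
python3 -m jog '0.2 0 0 0 0 0 1;0.15 0 0 0 0 0 1;0.15 0 0 0 0 0 1;0.15 0 0 0 0 0 1;0 0 0 0 0 0 1'; python3 -m jog '0.15 0 0 0 0 0 1;0.15 0 0 0 0 0 1;0.1 0 0 0 0 0 1;0.05 0 0 0 0 0 1;0 0 0 0 0 0 1'; python3 where.py
```

```text
time: 2.95
tool_pos: [534.2, -8.2, 321.5]
tcp_rot: [179.9, -0.2, 14.0]
ft_force: [0.4, -0.3, 0.2]
finger_gap: 0.0
grip_force: 0.0
time: 3.58
tool_pos: [576.6, 3.3, 319.0]
tcp_rot: [180.0, -0.0, 14.1]
ft_force: [0.4, 0.3, -0.4]
finger_gap: -0.1
grip_force: 0.0
standby0 knob minus tool: along x -53.8  y(tool) 0.5
running0 knob minus tool: along x 37.6  y(tool) -128.9
tip z 146.0 [ 1.7999e+02 -2.0000e-02  1.4090e+01] [ 0.4  0.3 -0.4] -0.11691421373985014 3.575
```

```bash
cat > look.py <<'E'
from bench import *
import cv2,numpy as np,sys
a=[cv2.resize(snapshot(n)["img"][r:r+130,c:c+130],(400,400)) for n,r,c in(("side",130,270),("top",140,250))]
cv2.imwrite(sys.argv[1],np.hstack(a)[:,:,::-1])
E
python3 look.py pics/c2.png
```

```text
(no output)
```

View pics/c2.png

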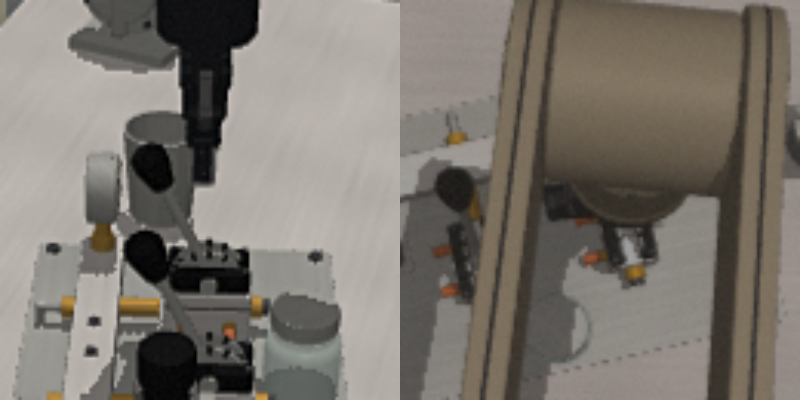

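The standby lever now lies parallel to the running lever at full feed, and the finger is clear of it. I'll back off, lift, go round behind the running knob, and check the standby angle with a ray cast on the way.

```bash
python3 -m jog '-0.2 0 0 0 0 0 1;0 0 -0.45 0 0 0 1;0 0 -0.45 0 0 0 1;0.25 -0.43 0 0 0 0 1;0.3 -0.43 0 0 0 0 1'; python3 -m jog '0.3 -0.43 0 0 0 0 1;0.3 0 0 0 0 0 1;0 0 0 0 0 0 1;0 0 0 0 0 0 1'; python3 where.py
python3 - <<'E'
from bench import *;from h import *
s=snapshot("side")
# knob at angle a about standby pivot: predicted side pixels
y=np.radians(13.75);ex=np.array([np.cos(y),np.sin(y),0]);piv=np.array([524.5,-10,61])+46*ex
E=np.array(s["extrinsics"])
for a in(0,.45,.675,.9):
    k=piv+105*(np.sin(a-.45)*ex+np.cos(a-.45)*np.array([0,0,1]));c=E[:3,:3].T@(k-E[:3,3]);print(a,(s["fx"]*c[0]/c[2]+s["cx"]).round(1),(s["fy"]*c[1]/c[2]+s["cy"]).round(1))
print(blob(s,320,184,12))
E
python3 look.py pics/c3.png
```

```text
time: 4.3
tool_pos: [589.7, 95.7, 410.2]
tcp_rot: [180.0, -0.1, 14.0]
ft_force: [0.4, -0.4, -0.3]
finger_gap: 0.1
grip_force: 0.0
time: 4.8
tool_pos: [636.9, 151.3, 408.4]
tcp_rot: [-180.0, 0.1, 14.1]
ft_force: [0.1, -0.1, 0.5]
finger_gap: 0.3
grip_force: 0.0
standby0 knob minus tool: along x -147.5  y(tool) 130.0
running0 knob minus tool: along x -56.1  y(tool) 0.5
tip z 235.4 [-1.800e+02  6.000e-02  1.407e+01] [ 0.1 -0.1  0.5] 0.3427547858941786 4.8
0 358.4 186.0
0.45 339.5 181.6
0.675 329.6 182.3
0.9 320.3 184.9
(array([319.33125, 183.7875 ]), array([312, 176,  15,  17, 160], dtype=int32))
```

View pics/c3.png

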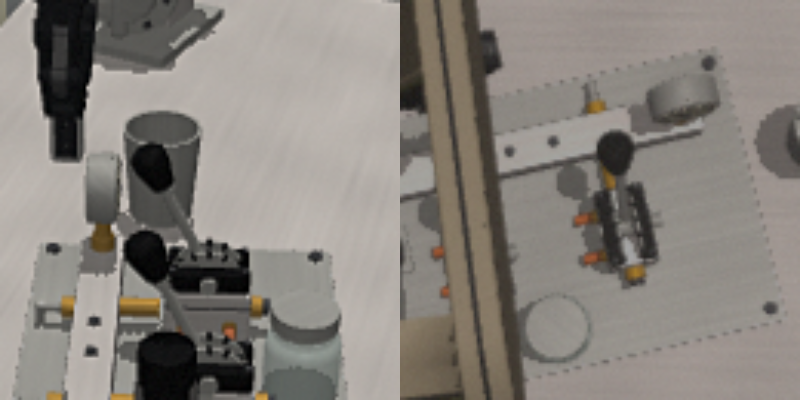

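The standby knob measures (319.3,183.8) in the side view, against (320.3,184.9) predicted for 0.90, so it is at full feed. The tool is 56 mm behind the running knob; I'll lower and push back.

```bash
python3 -m jog '0 0 0.45 0 0 0 1;0 0 0.44 0 0 0 1;0 0 0 0 0 0 1;-0.2 0 0 0 0 0 1;-0.15 0 0 0 0 0 1'; python3 -m jog '-0.15 0 0 0 0 0 1;-0.15 0 0 0 0 0 1;-0.15 0 0 0 0 0 1;-0.15 0 0 0 0 0 1;-0.1 0 0 0 0 0 1';  python3 -m jog '-0.05 0 0 0 0 0 1;0 0 0 0 0 0 1;0.2 0 0 0 0 0 1;0 0 -0.45 0 0 0 1;0 0 -0.45 0 0 0 1'; python3 -m jog '0 0 -0.4 0 0 0 1;0.5 0 0 0 0 0 1;0.4 0 0 0 0 0 1;0 0 0 0 0 0 1';python3 where.py;python3 look.py pics/c4.png
```

```text
time: 5.58
tool_pos: [603.9, 142.9, 323.4]
tcp_rot: [180.0, -0.3, 14.1]
ft_force: [7.0, 2.2, 4.8]
finger_gap: -0.3
grip_force: 4.3
time: 6.2
tool_pos: [536.0, 126.0, 323.4]
tcp_rot: [180.0, -0.3, 14.1]
ft_force: [-0.6, 0.5, 0.8]
finger_gap: 0.1
grip_force: 0.0
time: 6.82
tool_pos: [550.1, 129.7, 409.7]
tcp_rot: [-180.0, 0.2, 14.1]
ft_force: [-0.3, -0.2, -0.4]
finger_gap: 0.0
grip_force: 0.0
time: 7.32
tool_pos: [639.1, 152.0, 446.9]
tcp_rot: [-180.0, 0.2, 14.1]
ft_force: [0.3, 0.6, 0.1]
finger_gap: -0.1
grip_force: 0.0
standby0 knob minus tool: along x -149.9  y(tool) 130.1
running0 knob minus tool: along x -58.5  y(tool) 0.6
tip z 273.9 [-179.98    0.21   14.08] [0.3 0.6 0.1] -0.13050047845692941 7.325
```

View pics/c4.png

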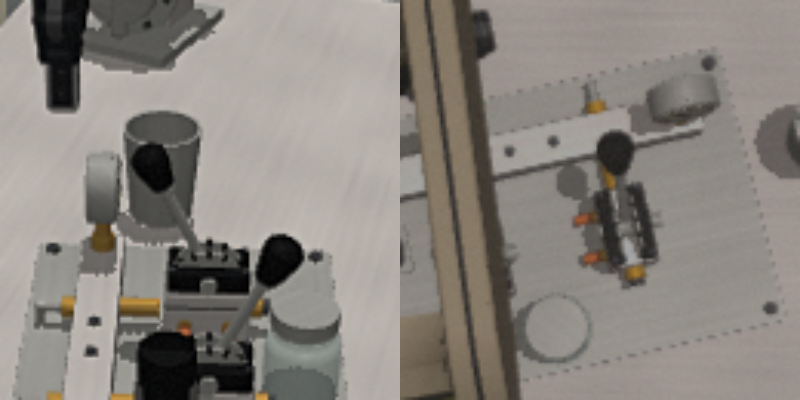

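The running lever now leans to the robot, with its knob near side pixel (361,214). The standby lever is still at full, and the jar and beaker have not moved. I'll check the angle, then hand in if it agrees.

Run:
```python
from bench import *;from h import *
s=snapshot("side");E=np.array(s["extrinsics"])
y=np.radians(13.75);ex=np.array([np.cos(y),np.sin(y),0]);piv=np.array([582.5,137.5,61])-46*ex
P=[]
for a in(0,.45):
    k=piv+105*(np.sin(a-.45)*ex+np.cos(a-.45)*np.array([0,0,1]));c=E[:3,:3].T@(k-E[:3,3]);P.append(np.array([s["fx"]*c[0]/c[2]+s["cx"],s["fy"]*c[1]/c[2]+s["cy"]]))
r=blob(s,361,214,12)[0];q=blob(s,320,184,12)[0];print(P,r,q)
if np.hypot(*(r-P[0]))<4 and abs(q[0]-319.5)<2: print(hand_in())
```

```text
[array([360.69077987, 215.16476432]), array([339.86575838, 210.44651748])] [360.         214.19230769] [319.34375 183.75625]
the job is handed in; nothing more can be done
None
```

The changeover is done and handed in: the standby lever went to full feed first, then the running lever all the way to off, both confirmed in the side camera, with the robot clear and the jar and beaker in place (the wrench was not re-checked, but the arm never went near it).

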